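# Gather the steel balls in the covered dish, then open it

## Task

Keep the lid on the small rectangular dish with the two steel balls in it, and tilt the dish towards its trough end (the end nearer you) until both balls have rolled over the lip into the trough. Set the dish back flat on the bench, still covered and with the balls in the trough, then take the lid off by its grip and lay it gently on the bench beside the dish, flat and with the grip up.

Things in the scene. Friction and masses are not known exactly. Their poses are not given: they have to be found in the camera images.
- dish: white open dish 90 (x) x 56 (y) x 30 mm, walls 3, 120 g. Origin: centre of underside, z up; +x points away from the robot, within 25 degrees. Floor rises 5 degrees from the +x end to a lip 10 mm up at x -24; beyond it at the -x end is a full-width trough, 18 mm long, floor 2 mm up. Lid and dish have one outline: fingers across the middle hold both. Bench is clear 150 mm past the +x end, 120 mm wide
- lid: loose lid of the dish, no catch, 50 g: clear plate 90 x 56 x 4 mm over a 4 mm high rim that drops inside the walls with 1.5 mm play. Origin: centre of the rim's lower edge, 26 mm above the dish's underside when closed (plate top then 34 mm up); axes as the dish's. Grey grip bar on top: 36 mm (x) x 10 mm (y) x 18 mm high, its top 26 mm above the origin. Laid down, it stands flat on the rim
- ball_a_center (a point): steel ball, 14 mm, 11 g; this point is its centre. Rolls freely; starts at the low +x end of the dish floor, under the lid, on the +y side. With the dish's -x end 20 to 35 degrees down it rolls over the lip into the trough within a second and stays there when level again, its centre at about x -33, z 9 mm in the dish frame
- ball_b_center (a point): steel ball, 14 mm, 11 g; this point is its centre. Rolls freely; starts at the low +x end of the dish floor, under the lid, on the -y side. With the dish's -x end 20 to 35 degrees down it rolls over the lip into the trough within a second and stays there when level again, its centre at about x -33, z 9 mm in the dish frame
Mind the look-alikes: they are no part of the job. What is shaped like the dish but turquoise is not meant.

How it is judged:
On the way, in this order (a step that is already met when the one before it is completed fails the run):
1. with the dish tilted and the lid on, both balls lie in the trough (x of ball_a_center in the frame of dish between -0.04 and -0.027 m and z of ball_a_center in the frame of dish between 0.003 and 0.013 m and y of ball_a_center in the frame of dish between -0.022 and 0.022 m and x of ball_b_center in the frame of dish between -0.04 and -0.027 m and z of ball_b_center in the frame of dish between 0.003 and 0.013 m and y of ball_b_center in the frame of dish between -0.022 and 0.022 m and z of lid in the frame of dish below 0.031 m and x of lid in the frame of dish between -0.006 and 0.006 m and y of lid in the frame of dish between -0.006 and 0.006 m and angle between dish's own z axis and vertical above 0.07 rad), for 0.1 s.
2. the dish stands level on the bench, lid still on, both balls in the trough (x of ball_a_center in the frame of dish between -0.04 and -0.027 m and z of ball_a_center in the frame of dish between 0.003 and 0.013 m and y of ball_a_center in the frame of dish between -0.022 and 0.022 m and x of ball_b_center in the frame of dish between -0.04 and -0.027 m and z of ball_b_center in the frame of dish between 0.003 and 0.013 m and y of ball_b_center in the frame of dish between -0.022 and 0.022 m and z of lid in the frame of dish below 0.031 m and x of lid in the frame of dish between -0.006 and 0.006 m and y of lid in the frame of dish between -0.006 and 0.006 m and height (world z) of dish below 0.005 m and angle between dish's own z axis and vertical below 0.06 rad), for 0.2 s.
At the end, for the whole second after the job is handed in: Both balls lie in the trough at the -x end of the dish; the dish stands level on the bench (within 3 degrees and 5 mm); the lid lies flat on the bench beside it (within 6 degrees and 6 mm, centre more than 55 mm from the dish's centre), grip up; all at rest (x of ball_a_center in the frame of dish between -0.04 and -0.027 m and z of ball_a_center in the frame of dish between 0.003 and 0.013 m and y of ball_a_center in the frame of dish between -0.022 and 0.022 m and x of ball_b_center in the frame of dish between -0.04 and -0.027 m and z of ball_b_center in the frame of dish between 0.003 and 0.013 m and y of ball_b_center in the frame of dish between -0.022 and 0.022 m and height (world z) of dish below 0.005 m and angle between dish's own z axis and vertical below 0.06 rad and linear speed of each of dish, lid below 0.03 m/s and height (world z) of lid below 0.006 m and angle between lid's own z axis and vertical below 0.1 rad and horizontal distance between lid and dish above 0.055 m); the robot touches nothing.
It fails at once if the lid comes off the dish before both balls are in the trough (not (x of ball_a_center in the frame of dish between -0.04 and -0.027 m and z of ball_a_center in the frame of dish between 0.003 and 0.013 m and y of ball_a_center in the frame of dish between -0.022 and 0.022 m and x of ball_b_center in the frame of dish between -0.04 and -0.027 m and z of ball_b_center in the frame of dish between 0.003 and 0.013 m and y of ball_b_center in the frame of dish between -0.022 and 0.022 m) and (z of lid in the frame of dish above 0.036 m or x of lid in the frame of dish above 0.015 m or x of lid in the frame of dish below -0.015 m or y of lid in the frame of dish above 0.015 m or y of lid in the frame of dish below -0.015 m)).
It fails at once if a ball leaves the dish (distance between any of ball_a_center, ball_b_center and dish above 0.07 m).
It fails at once if the dish or the lid is dropped or thrown (faster than 0.6 m/s while nothing holds it) ((linear speed of dish above 0.6 m/s and contact force between dish and the fingers below 0.3 N) or (linear speed of lid above 0.6 m/s and contact force between lid and the fingers below 0.3 N and contact force between lid and dish below 0.05 N)).
It also fails if it takes over 59 s, if anything falls off the work surface, if the arm or the gripper's body presses on something with over 40 N, if the wrist force passes 120 N, or if a joint passes its speed limit or range.

## Robot

A 7-joint arm with a two-finger parallel gripper is mounted at the origin on a cart in front of the work surface, level with it; the furniture and walls round the work are solid. World frame = base frame: x ahead of the robot, y to its left, z up, the work surface at z = 0. Lengths are in m, angles in rad, forces in N, time in s.
With the tool pointing down it reaches from about 0.425 to 0.875 m from the base axis. Payload 4.7 kg.
Tool frame: the origin (TCP) lies between the finger pads; the fingertips stand 11 mm ahead of it and the grasp point (between the pads) lies 8 mm behind it (tip_extent is the distance from the TCP to the fingertips, in m); z points along the fingers, y is the line along which they close (so a half turn about z gives the same grasp; the last joint's range is limited). The gripper opens to 87 mm and grips with 3 to 60 N. Pads are 19 mm wide; open, the fingers measure 117 mm over their backs; the gripper's body (75 mm by 190 mm) begins 51 mm behind the grasp point.
Start: joints at [-1.215, 0.321, -0.07, 1.45, 0.023, 1.371, -0.057], TCP at [0.218, 0.612, 0.234] pointing down, gripper open.
Joint ranges: [-2.86, 2.86], [-0.3, 2.09], [-1.38, 1.24], [0.06, 2.45], [-1.56, 4.7], [0.09, 2.05], [-2.69, 2.69]. Speed limits (rad/s): [2.57, 2.57, 3.14, 3.14, 3.14, 3.14, 3.14].

## Interface

Orientations are given as a rotation vector (axis times angle).
In Python, from plant import state, camera, finish_job, regions_of, tip_extent gives the robot as it stands. The module is installed in compiled form; this text tells all that it offers.
- The arm moves only by the tool drive_tool, never from a script. Its argument "plan" is a list of rows, each a list of 3 entries, a list of its own where there are three numbers: the opening, from -1 (shut) to 1 (fully open), then the shift along the world's x, y, z in cm, then the turn, a rotation vector about the world's x, y, z in rad. A call has 1 to 5 rows; each row shifts and turns the commanded pose from where the row before left it; what a row does not reach is not made up. A row lasts 1/10 s, in which the tool goes at most 50 mm and 8.59 degrees, less where a joint would pass 70% of its speed; a pose out of reach is approached as far as the arm can. A call with a gripper value outside its range is refused whole. The fingers move at their own pace and stop on an object; "force" is the grip in N (left out, the last holds). Time passes only in rows, so rows that do not move let the fingers close. It gives the time, the measured TCP pose, the force, the opening and the grip force at its end, in the units of the state.
- state(): the state, without advancing time (a new reading comes with each control period).
- camera(name): name is "scene" or "top" or "wrist"; returns a dict with "image" (400x640x3 uint8, red, green, blue), "camera_matrix" (3x3 intrinsics, pixels), "dist_coeffs" ([k1, k2, p1, p2, k3] as OpenCV has them; the pictures are not rectified), "R" (3x3) and "t" (3): a world point X has camera coordinates R X + t. Camera axes: x right, y down, z forward; pixel columns grow to the right and rows downward; lengths in m; the calibration is good to about 2 mm. A picture is of the moment at which its call begins. There is no depth.
- finish_job(): hands the job in; it is judged then, once.
Trained networks look in a picture, given as the dict that the camera call returned (one of the last four; its "shot" number tells which), for a name from the list of things; names that differ only in an ending like _2 or _b are one class to them, and where a whole thing is asked for, a point or a joint stands for the part that bears it (a point fixed in the world has none). Each returns a list of dicts, best first, with "score" (0 to 1); they miss things now and then, are a little off and sometimes report something else, mostly with a low value. They report only what shows in the picture. A call takes as long as a camera call. They do not tell look-alikes from the thing itself.
- regions_of(picture, name): "mask" (400x640 bool, what is visible of it) and "bbox" ([left, top, right, bottom] in pixels, round what is visible of it).
The state is a dict: "time_s": time; "q": joint angles; "qvel": joint speeds; "effort": joint torques, N m; "ee_pos": TCP position; "eef_rot": TCP orientation; "ft_force": force on the tool from outside, world axes, zero at the start; "ft_torque": the same for the moment, N m; "grip_width": finger opening in m; "grip_force": force on a finger pad.
Only numpy, scipy, OpenCV 4.12 (cv2) and the standard library are available. Lean on these libraries where they do the work, as an engineer would, in place of code of your own. Each camera call takes 0.05 s, during which the arm holds its last target. There are 200 camera calls.

## Working session

There is one attempt and no reset: what is moved stays moved. The work goes in short steps, Python scripts to look and compute and a tool call to move; the robot and the scene stay as the last step left them, time stands still between calls to the robot, and variables do not carry over. Pictures are saved under pics/ and viewed, at most 10 in all, crops included, and the job is handed in when it is done.

Besides the shell and the picture viewer there is one more tool, called as a command line: name --argument value ..., lists and objects as JSON in quotes. drive_tool: Moves the arm, as the interface text tells. Its arguments: {"type":"object","properties":{"plan":{"type":"array","items":{"type":"array"}},"force":{"type":"number"}},"required":["plan"]}

```bash
mkdir -p pics; cat > h.py <<'E'
import numpy as np, cv2
from plant import *
def ray(c,uv):
    p=cv2.undistortPoints(np.array(uv,float).reshape(-1,1,2),c["camera_matrix"],np.array(c["dist_coeffs"],float)).reshape(-1,2)
    d=np.c_[p,np.ones(len(p))]@np.array(c["R"]); o=-np.array(c["R"]).T@np.array(c["t"]); return o,d
def at_z(c,uv,z):
    o,d=ray(c,uv); return o+d*((z-o[2])/d[:,2])[:,None]
def save(c,n): cv2.imwrite(f"pics/{n}.png",c["image"][:,:,::-1])
E
python3 - <<'E'
from h import *
s=state(); print({k:np.round(v,3) for k,v in s.items()}, tip_extent)
cs={}
ims=[]
for n in("scene","top"):
    c=camera(n); ims.append(c["image"])
    print(n,"campos",ray(c,[[320,200]])[0].round(3))
    for t in("dish","lid","ball_a_center"):
        for r in regions_of(c,t)[:4]:
            m=r["mask"]; v,u=np.nonzero(m); col=c["image"][m].mean(0).round()
            (cx,cy),wh,a=cv2.minAreaRect(np.c_[u,v].astype(np.float32))
            box=cv2.boxPoints(((cx,cy),wh,a))
            print(t,round(r["score"],2),np.round(r["bbox"]),col,"ctr",np.round((cx,cy)),np.round(wh),at_z(c,box,0.034).round(3).tolist())
cv2.imwrite("pics/a.png",cv2.resize(np.vstack(ims),(480,600))[:,:,::-1])
save(c,"top0"); 
E
```

```text
{'time_s': np.float64(0.0), 'q': array([-1.215,  0.322, -0.07 ,  1.452,  0.023,  1.371, -0.057]), 'qvel': array([-0.   ,  0.001,  0.001,  0.   ,  0.001,  0.001,  0.   ]), 'effort': array([-0.0000e+00, -4.9127e+01, -4.0400e-01, -3.1253e+01, -6.4000e-02,
        4.4000e-02,  0.0000e+00]), 'ee_pos': array([0.218, 0.612, 0.232]), 'eef_rot': array([-5.340e-01, -3.096e+00,  3.000e-03]), 'ft_force': array([0.202, 0.72 , 0.528]), 'ft_torque': array([-0.033,  0.021, -0.02 ]), 'grip_force': np.float64(0.0), 'grip_width': np.float64(0.087)} 0.011
scene campos [ 0.292 -0.355  0.586]
dish 0.68 [308. 163. 357. 197.] [ 27. 129. 133.] ctr [333. 179.] [30. 52.] [[0.599, 0.391, 0.034], [0.725, 0.433, 0.034], [0.704, 0.334, 0.034], [0.588, 0.3, 0.034]]
dish 0.65 [233. 174. 284. 208.] [ 27. 132. 136.] ctr [260. 190.] [29. 51.] [[0.466, 0.432, 0.034], [0.569, 0.432, 0.034], [0.546, 0.337, 0.034], [0.452, 0.34, 0.034]]
dish 0.59 [281. 285. 343. 320.] [151. 152. 152.] ctr [312. 300.] [31. 63.] [[0.458, 0.14, 0.034], [0.546, 0.103, 0.034], [0.519, 0.049, 0.034], [0.437, 0.085, 0.034]]
lid 0.66 [281. 267. 344. 303.] [187. 198. 200.] ctr [312. 283.] [29. 60.] [[0.465, 0.161, 0.034], [0.559, 0.146, 0.034], [0.539, 0.088, 0.034], [0.451, 0.104, 0.034]]
top campos [0.553 0.255 0.899]
dish 0.78 [256. 146. 291. 197.] [ 80. 205. 205.] ctr [271. 171.] [44. 28.] [[0.696, 0.43, 0.034], [0.715, 0.374, 0.034], [0.627, 0.343, 0.034], [0.608, 0.398, 0.034]]
dish 0.77 [242. 220. 275. 267.] [ 62. 193. 193.] ctr [259. 242.] [29. 45.] [[0.466, 0.439, 0.034], [0.561, 0.435, 0.034], [0.558, 0.373, 0.034], [0.464, 0.378, 0.034]]
dish 0.43 [379. 236. 382. 245.] [130. 129. 126.] ctr [380. 240.] [1. 6.] [[0.516, 0.157, 0.034], [0.529, 0.156, 0.034], [0.528, 0.153, 0.034], [0.515, 0.155, 0.034]]
lid 0.86 [378. 228. 411. 273.] [205. 203. 200.] ctr [392. 250.] [28. 44.] [[0.462, 0.166, 0.034], [0.552, 0.149, 0.034], [0.541, 0.092, 0.034], [0.451, 0.11, 0.034]]
```

```bash
python3 - <<'E'
import cv2,numpy as np
a=cv2.imread("pics/top0.png")
cv2.imwrite("pics/c.png",np.hstack([cv2.resize(a,(480,300)),cv2.resize(a[210:290,350:435],(318,300))]))
E
```

```text
(no output)
```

View pics/c.png

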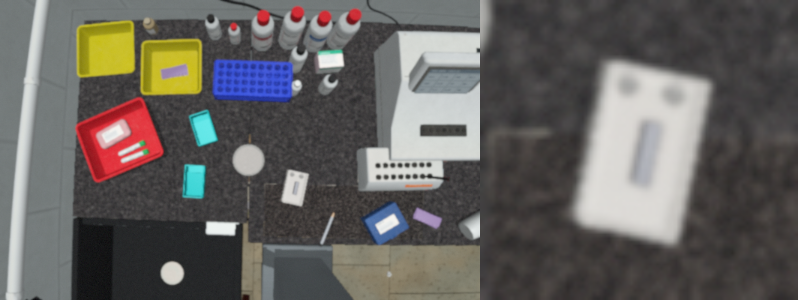

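View pics/a.png

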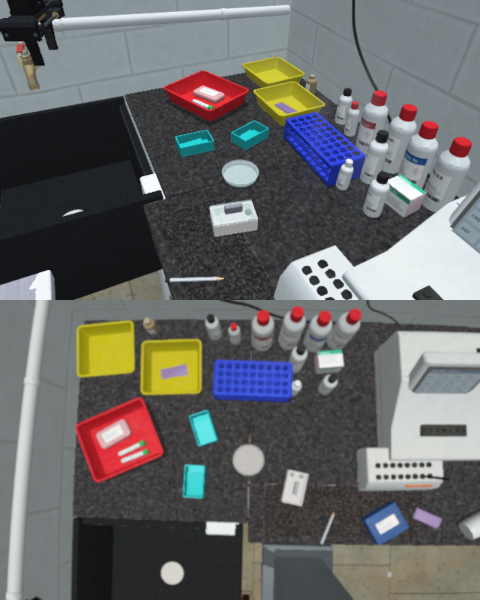

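The picture shows the white dish at about (392, 250) in the top view, with its grey grip bar and both balls at the far (+x) end. The turquoise dishes are to the left. Estimated centre is (0.502, 0.129) with yaw about −10.7°.

drive_tool --plan '[[1, [1.9, -3.2, -0.5], [0, 0, 0.0103]], [1, [1.9, -3.2, -0.5], [0, 0, 0.0103]], [1, [1.9, -3.2, -0.5], [0, 0, 0.0103]], [1, [1.9, -3.2, -0.5], [0, 0, 0.0103]], [1, [1.9, -3.2, -0.5], [0, 0, 0.0103]]]' --force 30

```text
time_s: 0.9
ee_pos: [0.3136, 0.4511, 0.2086]
eef_rot: [0.454, 3.108, 0.001]
ft_force: [0.6, 0.5, -0.2]
grip_width: 0.087
grip_force: 0.0
```

drive_tool --plan '[[1, [1.9, -3.2, -0.5], [0, 0, 0.0103]], [1, [1.9, -3.2, -0.5], [0, 0, 0.0103]], [1, [1.9, -3.2, -0.5], [0, 0, 0.0103]], [1, [1.9, -3.2, -0.5], [0, 0, 0.0103]], [1, [1.9, -3.2, -0.5], [0, 0, 0.0103]]]'

```text
time_s: 1.4
ee_pos: [0.4086, 0.2911, 0.1837]
eef_rot: [0.373, 3.119, 0.001]
ft_force: [0.6, -0.0, -0.4]
grip_width: 0.0875
grip_force: 0.0
```

drive_tool --plan '[[1, [1.9, -3.2, -0.5], [0, 0, 0.0103]], [1, [1.9, -3.2, -0.5], [0, 0, 0.0103]], [1, [1.9, -3.2, -0.5], [0, 0, 0.0103]], [1, [1.9, -3.2, -0.5], [0, 0, 0.0103]], [1, [0, 0, 0], [0, 0, 0]]]'

```text
time_s: 1.9
ee_pos: [0.4861, 0.1583, 0.1633]
eef_rot: [0.323, 3.124, -0.004]
ft_force: [-0.3, 0.1, -0.4]
grip_width: 0.0871
grip_force: 0.0
```

```bash
cat >> h.py <<'E'
from scipy.spatial.transform import Rotation as Ro
def tool():
    s=state(); R=Ro.from_rotvec(s["eef_rot"]).as_matrix(); print("t",s["time_s"],"tcp",np.round(s["ee_pos"],4),"y",R[:,1].round(3),"z",R[:,2].round(3),"q",np.round(s["q"],2),"w",s["grip_width"],"F",s["ft_force"].round(1)); return s
E
python3 - <<'E'
from h import *
tool()
for n in("wrist","top"):
    c=camera(n); save(c,"b_"+n)
    for t in("lid","dish","ball_a_center"):
        for r in regions_of(c,t)[:3]:
            v,u=np.nonzero(r["mask"]); R=cv2.minAreaRect(np.c_[u,v].astype(np.float32))
            P=at_z(c,cv2.boxPoints(R),0.034)
            print(n,t,round(r["score"],2),np.round(r["bbox"]),P[:,:2].round(4).tolist(),P.mean(0).round(4))
E
```

```text
t 1.9 tcp [0.4861 0.1583 0.1633] y [ 0.205  0.979 -0.002] z [ 0.001 -0.003 -1.   ] q [-0.66  0.07  0.31  1.89 -0.02  1.18  1.02] w 0.08705988094183882 F [-0.3  0.1 -0.4]
wrist lid 0.75 [253. 171. 321. 250.] [[0.4515, 0.1091], [0.4619, 0.1632], [0.5348, 0.1493], [0.524, 0.0916]] [0.4931 0.1283 0.034 ]
wrist dish 0.9 [257. 164. 320. 167.] [[0.4464, 0.1132], [0.4571, 0.1643], [0.4629, 0.1631], [0.4521, 0.1117]] [0.4546 0.1381 0.034 ]
wrist dish 0.88 [549. 112. 629. 218.] [[0.4544, 0.3618], [0.4674, 0.4344], [0.5638, 0.4359], [0.5471, 0.3578]] [0.5082 0.3975 0.034 ]
top lid 0.58 [381. 229. 410. 248.] [[0.5079, 0.1552], [0.5507, 0.1475], [0.541, 0.0923], [0.4983, 0.1002]] [0.5245 0.1238 0.034 ]
top dish 0.95 [246. 221. 270. 264.] [[0.4679, 0.4397], [0.5582, 0.4369], [0.556, 0.3751], [0.466, 0.378]] [0.512  0.4074 0.034 ]
top dish 0.83 [255. 146. 293. 194.] [[0.6951, 0.429], [0.7142, 0.3753], [0.627, 0.3434], [0.6079, 0.3967]] [0.6611 0.3861 0.034 ]
```

View pics/b_wrist.png

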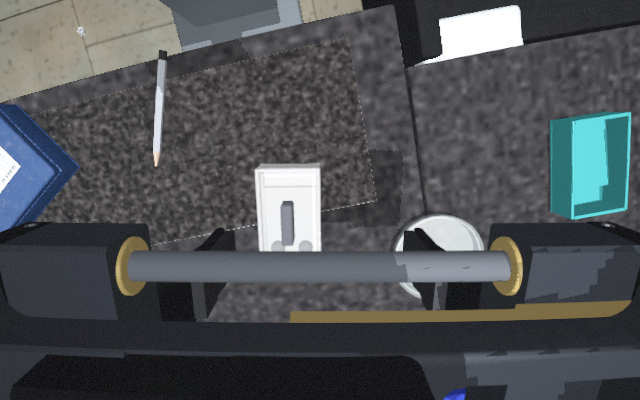

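The wrist view shows the dish at (288, 205) with its sides upright in the image, so the fingers are square to it. The round glass dish at (440, 245) is low and lies beyond the left finger. Centre is about (0.501, 0.1285), so I'll shift over it and descend.

drive_tool --plan '[[1, [1.5, -3.0, 0], [0, 0, 0.015]], [1, [0, 0, -4], [0, 0, 0]], [1, [0, 0, -4], [0, 0, 0]], [1, [0, 0, -2], [0, 0, 0]], [1, [0, 0, 0], [0, 0, 0]]]'

```text
time_s: 2.8
ee_pos: [0.4961, 0.1341, 0.0606]
eef_rot: [-0.284, -3.123, 0.005]
ft_force: [-0.8, 0.3, -0.3]
grip_width: 0.0869
grip_force: 0.0
```

```bash
python3 - <<'E'
from h import *
tool()
E
```

```text
t 2.8 tcp [0.4961 0.1341 0.0606] y [ 0.181  0.984 -0.004] z [-0.006 -0.003 -1.   ] q [-0.62  0.2   0.33  1.98 -0.08  0.98  1.14] w 0.08688711980374862 F [-0.8  0.3 -0.3]
```

drive_tool --plan '[[1, [0.5, -0.5, -1], [0, 0, 0]], [1, [0, 0, -1.5], [0, 0, 0]], [1, [0, 0, -1], [0, 0, 0]], [1, [0, 0, -0.8], [0, 0, 0]], [1, [0, 0, 0], [0, 0, 0]]]'

```text
time_s: 3.3
ee_pos: [0.5036, 0.1294, 0.02]
eef_rot: [-0.286, -3.128, 0.001]
ft_force: [-0.3, -0.6, 0.4]
grip_width: 0.087
grip_force: 0.0
```

drive_tool --plan '[[1, [-0.2, 0, -0.3], [0, 0, 0]], [1, [0, 0, 0], [0, 0, 0]], [-1, [0, 0, 0], [0, 0, 0]], [-1, [0, 0, 0], [0, 0, 0]], [-1, [0, 0, 0], [0, 0, 0]]]' --force 25

```text
time_s: 3.8
ee_pos: [0.5021, 0.1295, 0.0179]
eef_rot: [0.286, 3.128, 0.001]
ft_force: [-0.1, -0.2, 0.6]
grip_width: 0.0703
grip_force: 0.0
```

drive_tool --plan '[[-1, [0, 0, 0], [0, 0, 0]], [-1, [0, 0, 0], [0, 0, 0]], [-1, [0, 0, 0], [0, 0, 0]], [-1, [0, 0, 0], [0, 0, 0]], [-1, [0, 0, 0], [0, 0, 0]]]'

```text
time_s: 4.3
ee_pos: [0.502, 0.1291, 0.0177]
eef_rot: [0.287, 3.128, -0.0]
ft_force: [0.0, -1.5, 1.7]
grip_width: 0.0556
grip_force: 25.0
```

drive_tool --plan '[[-1, [0, 0, 1], [0, 0, 0]], [-1, [0.5, -0.1, 2], [0, 0, 0]], [-1, [1.5, -0.3, 2], [0, 0, 0]], [-1, [2, -0.4, 1], [0, 0, 0]], [-1, [2, -0.4, 0], [0, 0, 0]]]'

```text
time_s: 4.8
ee_pos: [0.5637, 0.1183, 0.0801]
eef_rot: [0.285, 3.125, 0.004]
ft_force: [0.4, 0.5, -1.3]
grip_width: 0.056
grip_force: 25.0
```

drive_tool --plan '[[-1, [2, -0.4, 0], [0, 0, 0]], [-1, [1, -0.2, 0], [0, 0, 0]], [-1, [0.5, -0.1, 0], [0, 0, 0]], [-1, [0, 0, 0], [0, 0, 0]], [-1, [0, 0, 0], [0, 0, 0]]]'

```text
time_s: 5.3
ee_pos: [0.5959, 0.1108, 0.0773]
eef_rot: [-0.286, -3.127, -0.0]
ft_force: [-0.1, -0.7, -1.3]
grip_width: 0.0555
grip_force: 25.0
```

```bash
python3 - <<'E'
from h import *
tool()
a=camera("scene"); b=camera("wrist")
f=lambda i:cv2.resize(i,(480,300))
cv2.imwrite("pics/d.png",np.vstack([cv2.resize(a["image"][180:380,220:540],(480,300)),f(b["image"])])[:,:,::-1])
E
```

```text
t 5.3 tcp [0.5959 0.1108 0.0773] y [ 0.181  0.983 -0.   ] z [-0.001  0.    -1.   ] q [-0.52  0.36  0.35  1.75 -0.14  1.06  1.27] w 0.055467877510119674 F [-0.1 -0.7 -1.3]
```

View pics/d.png

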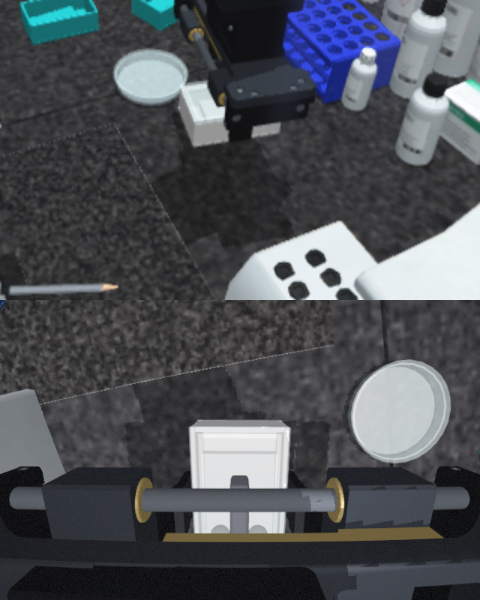

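The dish is lifted level and covered, held across the middle at (240, 480) in the wrist half. The balls are still at the far end. Next I tilt it.

drive_tool --plan '[[-1, [0, 0, 0], [-0.01, -0.055, 0]], [-1, [0, 0, 0], [-0.012, -0.065, 0]], [-1, [0, 0, 0], [-0.012, -0.065, 0]], [-1, [0, 0, 0], [-0.012, -0.065, 0]], [-1, [0, 0, 0], [-0.012, -0.065, 0]]]'

```text
time_s: 5.9
ee_pos: [0.5962, 0.1108, 0.0778]
eef_rot: [0.257, 2.808, -0.04]
ft_force: [-0.2, -0.3, -1.1]
grip_width: 0.0557
grip_force: 25.0
```

drive_tool --plan '[[-1, [0, 0, 0], [-0.012, -0.065, 0]], [-1, [0, 0, 0], [-0.012, -0.065, 0]], [-1, [0, 0, 0], [-0.008, -0.045, 0]], [-1, [0, 0, 0], [0, 0, 0]], [-1, [0, 0, 0], [0, 0, 0]]]'

```text
time_s: 6.4
ee_pos: [0.5965, 0.1108, 0.0777]
eef_rot: [0.24, 2.635, -0.06]
ft_force: [0.7, 0.6, -1.3]
grip_width: 0.056
grip_force: 25.0
```

drive_tool --plan '[[-1, [0, 0, 0], [0, 0, 0]], [-1, [0, 0, 0], [0, 0, 0]], [-1, [0, 0, 0], [0, 0, 0]], [-1, [0, 0, 0], [0, 0, 0]], [-1, [0, 0, 0], [0, 0, 0]]]'

```text
time_s: 6.9
ee_pos: [0.597, 0.1102, 0.0775]
eef_rot: [0.241, 2.634, -0.061]
ft_force: [0.6, -0.3, -2.4]
grip_width: 0.0556
grip_force: 25.0
```

```bash
python3 - <<'E'
from h import *
tool()
a=camera("scene"); b=camera("wrist")
cv2.imwrite("pics/e.png",np.vstack([cv2.resize(a["image"][180:380,220:540],(480,300)),cv2.resize(b["image"][120:320,150:470],(480,300))])[:,:,::-1])
E
```

```text
t 6.9 tcp [0.597  0.1102 0.0775] y [0.182 0.983 0.   ] z [ 0.47  -0.087 -0.878] q [-0.8   0.11  0.44  2.15  0.44  0.5   0.67] w 0.05563574042639256 F [ 0.6 -0.3 -2.4]
```

View pics/e.png

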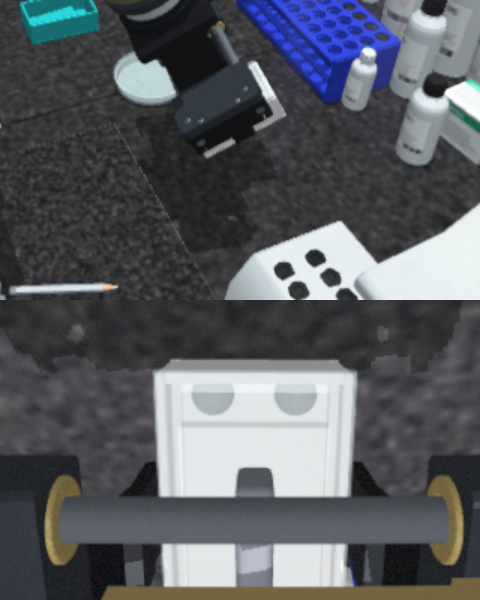

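Both balls show in the trough, at (213, 395) and (297, 395) in the lower half, and the lid is on. I'll level the dish and lower it.

drive_tool --plan '[[-1, [0, 0, 0], [0.01, 0.055, 0]], [-1, [0, 0, 0], [0.012, 0.065, 0]], [-1, [0, 0, 0], [0.012, 0.065, 0]], [-1, [0, 0, 0], [0.012, 0.065, 0]], [-1, [0, 0, 0], [0.012, 0.065, 0]]]'

```text
time_s: 7.5
ee_pos: [0.597, 0.1107, 0.0778]
eef_rot: [0.27, 2.954, -0.022]
ft_force: [1.1, -0.7, -2.1]
grip_width: 0.0561
grip_force: 25.0
```

drive_tool --plan '[[-1, [0, 0, 0], [0.012, 0.065, 0]], [-1, [0, 0, 0], [0.012, 0.065, 0]], [-1, [0, 0, 0], [0.008, 0.045, 0]], [-1, [0, 0, 0], [0, 0, 0]], [-1, [0, 0, 0], [0, 0, 0]]]'

```text
time_s: 8.0
ee_pos: [0.5969, 0.1102, 0.0771]
eef_rot: [0.287, 3.128, -0.001]
ft_force: [-0.1, -0.4, -1.9]
grip_width: 0.056
grip_force: 25.0
```

drive_tool --plan '[[-1, [0, 0, -1], [0, 0, 0]], [-1, [0, 0, -1.5], [0, 0, 0]], [-1, [0, 0, -1.5], [0, 0, 0]], [-1, [0, 0, -1], [0, 0, 0]], [-1, [0, 0, 0], [0, 0, 0]]]'

```text
time_s: 8.5
ee_pos: [0.5948, 0.1101, 0.0249]
eef_rot: [-0.286, -3.124, 0.003]
ft_force: [-0.4, 0.4, -2.0]
grip_width: 0.0557
grip_force: 25.0
```

```bash
python3 - <<'E'
from h import *
tool()
E
```

```text
t 8.5 tcp [0.5948 0.1101 0.0249] y [ 0.181  0.983 -0.002] z [-0.004 -0.001 -1.   ] q [-0.52  0.43  0.36  1.79 -0.18  0.96  1.3 ] w 0.0557394065542607 F [-0.4  0.4 -2. ]
```

Now down to about z = 0.018, in small steps, watching the force.

drive_tool --plan '[[-1, [0, 0, -0.3], [0, 0, 0]], [-1, [0, 0, -0.2], [0, 0, 0]], [-1, [0, 0, -0.1], [0, 0, 0]], [-1, [0, 0, 0], [0, 0, 0]], [-1, [0, 0, 0], [0, 0, 0]]]'

```text
time_s: 9.0
ee_pos: [0.5971, 0.1104, 0.0219]
eef_rot: [0.287, 3.128, 0.0]
ft_force: [-0.8, -0.8, -1.6]
grip_width: 0.056
grip_force: 25.0
```

drive_tool --plan '[[-1, [0, 0, -0.2], [0, 0, 0]], [-1, [0, 0, -0.1], [0, 0, 0]], [-1, [0, 0, -0.1], [0, 0, 0]], [-1, [0, 0, 0], [0, 0, 0]], [-1, [0, 0, 0], [0, 0, 0]]]'

```text
time_s: 9.5
ee_pos: [0.5969, 0.1104, 0.0177]
eef_rot: [-0.286, -3.128, -0.0]
ft_force: [-1.0, 0.9, 1.4]
grip_width: 0.0559
grip_force: 25.0
```

drive_tool --plan '[[-1, [0, 0, 0], [0, 0, 0]], [1, [0, 0, 0], [0, 0, 0]], [1, [0, 0, 0], [0, 0, 0]], [1, [0, 0, 0], [0, 0, 0]], [1, [0, 0, 0], [0, 0, 0]]]'

```text
time_s: 10.0
ee_pos: [0.597, 0.1104, 0.0176]
eef_rot: [0.286, 3.128, 0.0]
ft_force: [0.7, -0.6, -0.1]
grip_width: 0.08
grip_force: 0.0
```

drive_tool --plan '[[1, [0, 0, 1], [0, 0, 0]], [1, [0, 0, 2], [0, 0, 0]], [1, [0, 0, 3], [0, 0, 0]], [1, [-2, 0.4, 4], [0, 0, 0]], [1, [-3, 0.6, 3], [0, 0, 0]]]'

```text
time_s: 10.5
ee_pos: [0.5483, 0.1198, 0.1506]
eef_rot: [0.289, 3.125, 0.001]
ft_force: [0.0, 0.7, 0.6]
grip_width: 0.0871
grip_force: 0.0
```

drive_tool --plan '[[1, [-3, 0.6, 0], [0, 0, 0]], [1, [-1, 0.2, 0], [0, 0, 0]], [1, [0, 0, 0], [0, 0, 0]]]'

```text
time_s: 10.8
ee_pos: [0.506, 0.129, 0.148]
eef_rot: [0.284, 3.128, 0.002]
ft_force: [-0.8, -0.8, -0.3]
grip_width: 0.0868
grip_force: 0.0
```

```bash
python3 - <<'E'
from h import *
tool()
ims=[]
for n in("wrist","top","scene"):
    c=camera(n); ims.append(c["image"])
    for r in regions_of(c,"lid")[:2]:
            v,u=np.nonzero(r["mask"]); R=cv2.minAreaRect(np.c_[u,v].astype(np.float32))
            P=at_z(c,cv2.boxPoints(R),0.034)
            print(n,round(r["score"],2),np.round(r["bbox"]),P[:,:2].round(4).tolist(),P.mean(0).round(4))
cv2.imwrite("pics/f.png",np.vstack([ims[0][50:350,120:520],cv2.resize(ims[2][150:350,250:517],(400,300))])[:,:,::-1])
E
```

```text
t 10.8 tcp [0.506 0.129 0.148] y [0.18  0.984 0.001] z [ 0.     0.001 -1.   ] q [-0.64  0.11  0.36  1.89 -0.04  1.15  1.13] w 0.08675150246186339 F [-0.8 -0.8 -0.3]
wrist 0.57 [283. 285. 352. 323.] [[0.5716, 0.0872], [0.5817, 0.1421], [0.6213, 0.1359], [0.6109, 0.0789]] [0.5964 0.111  0.034 ]
top 0.73 [385. 182. 420. 226.] [[0.5558, 0.1496], [0.6454, 0.1343], [0.6355, 0.0745], [0.5461, 0.0901]] [0.5957 0.1121 0.034 ]
scene 0.86 [339. 256. 405. 289.] [[0.5575, 0.1457], [0.6596, 0.1278], [0.6333, 0.0713], [0.538, 0.0894]] [0.5971 0.1086 0.034 ]
```

View pics/f.png

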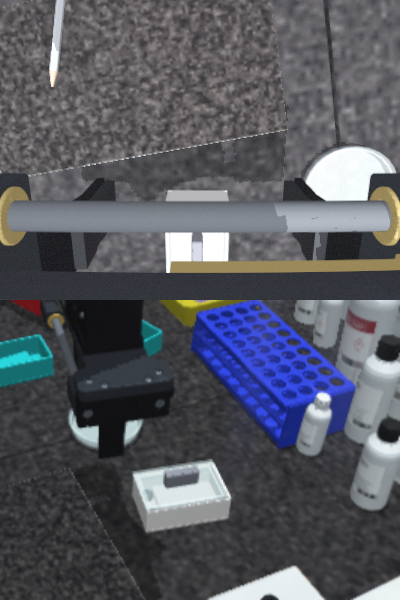

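The dish stands covered at (180, 495) in the scene crop, and all three cameras agree on (0.5965, 0.1105). Next I go for the grip bar with the fingertips just above the plate (TCP z about 0.048).

drive_tool --plan '[[1, [3, -0.6, 0], [0, 0, 0]], [1, [4, -0.8, -2], [0, 0, 0]], [1, [2, -0.4, -3], [0, 0, 0]], [1, [0, 0, -2], [0, 0, 0]], [1, [0, 0, 0], [0, 0, 0]]]' --force 15

```text
time_s: 11.6
ee_pos: [0.595, 0.109, 0.0734]
eef_rot: [-0.288, -3.122, 0.006]
ft_force: [-0.8, -0.4, -0.1]
grip_width: 0.0871
grip_force: 0.0
```

drive_tool --plan '[[1, [0, 0, -1.2], [0, 0, 0]], [1, [0, 0, -0.8], [0, 0, 0]], [1, [0, 0, -0.4], [0, 0, 0]], [1, [0, 0, 0], [0, 0, 0]], [1, [0, 0, 0], [0, 0, 0]]]'

```text
time_s: 12.1
ee_pos: [0.5971, 0.1106, 0.0542]
eef_rot: [0.286, 3.128, 0.001]
ft_force: [-0.5, 0.4, -0.5]
grip_width: 0.0874
grip_force: 0.0
```

```bash
python3 - <<'E'
from h import *
tool()
E
```

```text
t 12.1 tcp [0.5971 0.1106 0.0542] y [0.181 0.983 0.001] z [ 0.001  0.    -1.   ] q [-0.54  0.39  0.38  1.77 -0.17  1.01  1.29] w 0.08737265666500628 F [-0.5  0.4 -0.5]
```

drive_tool --plan '[[1, [0, 0, -0.4], [0, 0, 0]], [1, [0, 0, -0.2], [0, 0, 0]], [1, [0, 0, 0], [0, 0, 0]], [-1, [0, 0, 0], [0, 0, 0]], [-1, [0, 0, 0], [0, 0, 0]]]'

```text
time_s: 12.6
ee_pos: [0.597, 0.1104, 0.0476]
eef_rot: [0.287, 3.128, 0.0]
ft_force: [0.6, 0.0, -0.5]
grip_width: 0.0779
grip_force: 0.0
```

drive_tool --plan '[[-1, [0, 0, 0], [0, 0, 0]], [-1, [0, 0, 0], [0, 0, 0]], [-1, [0, 0, 0], [0, 0, 0]], [-1, [0, 0, 0], [0, 0, 0]], [-1, [0, 0, 0], [0, 0, 0]]]'

```text
time_s: 13.1
ee_pos: [0.5969, 0.1104, 0.0476]
eef_rot: [0.286, 3.128, 0.0]
ft_force: [0.2, 0.4, 0.2]
grip_width: 0.0392
grip_force: 0.0
```

drive_tool --plan '[[-1, [0, 0, 0], [0, 0, 0]], [-1, [0, 0, 0], [0, 0, 0]], [-1, [0, 0, 0], [0, 0, 0]], [-1, [0, 0, 0], [0, 0, 0]], [-1, [0, 0, 0], [0, 0, 0]]]'

```text
time_s: 13.6
ee_pos: [0.5969, 0.1104, 0.0476]
eef_rot: [0.286, 3.128, 0.0]
ft_force: [-0.6, 0.2, -0.9]
grip_width: 0.01
grip_force: 15.0
```

Gripped at 10 mm. Now a slow vertical lift, then back towards (0.475, 0.134).

drive_tool --plan '[[-1, [0, 0, 0.3], [0, 0, 0]], [-1, [0, 0, 0.4], [0, 0, 0]], [-1, [0, 0, 0.6], [0, 0, 0]], [-1, [0, 0, 1], [0, 0, 0]], [-1, [0, 0, 1.5], [0, 0, 0]]]'

```text
time_s: 14.1
ee_pos: [0.5964, 0.1103, 0.0861]
eef_rot: [-0.286, -3.127, 0.001]
ft_force: [-0.3, -0.2, -0.3]
grip_width: 0.01
grip_force: 15.0
```

```bash
python3 - <<'E'
from h import *
tool()
a=camera("scene"); b=camera("top")
cv2.imwrite("pics/g.png",np.vstack([cv2.resize(a["image"][200:320,300:460],(400,300)),cv2.resize(b["image"][150:270,330:490],(400,300))])[:,:,::-1])
E
```

```text
t 14.1 tcp [0.5964 0.1103 0.0861] y [ 0.182  0.983 -0.   ] z [-0.001 -0.    -1.   ] q [-0.55  0.36  0.39  1.74 -0.15  1.07  1.28] w 0.009964712714102394 F [-0.3 -0.2 -0.3]
```

View pics/g.png

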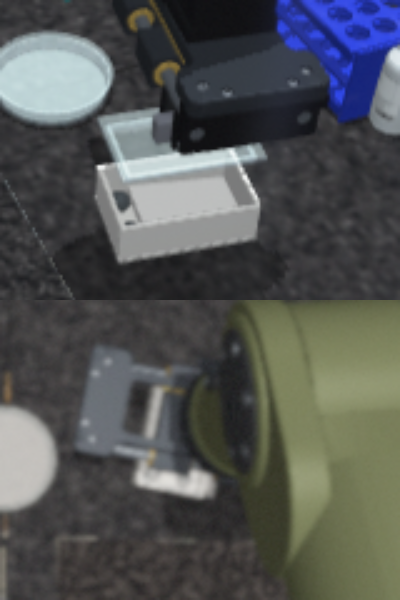

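The lid is lifted level above the dish, with a ball visible in the trough at (122, 200). I'll carry it back and lower it.

drive_tool --plan '[[-1, [-1, 0.2, 0.3], [0, 0, 0]], [-1, [-2, 0.4, 0], [0, 0, 0]], [-1, [-3, 0.6, 0], [0, 0, 0]], [-1, [-3, 0.6, 0], [0, 0, 0]], [-1, [-2, 0.4, 0], [0, 0, 0]]]'

```text
time_s: 14.7
ee_pos: [0.4836, 0.1329, 0.0879]
eef_rot: [-0.284, -3.126, 0.0]
ft_force: [-0.1, -0.9, 0.2]
grip_width: 0.0095
grip_force: 15.0
```

drive_tool --plan '[[-1, [-1, 0.2, 0], [0, 0, 0]], [-1, [0, 0, -1], [0, 0, 0]], [-1, [0, 0, -1.5], [0, 0, 0]], [-1, [0, 0, -1], [0, 0, 0]], [-1, [0, 0, 0], [0, 0, 0]]]'

```text
time_s: 15.2
ee_pos: [0.4762, 0.1335, 0.0517]
eef_rot: [-0.288, -3.126, 0.004]
ft_force: [-1.1, 0.7, -0.4]
grip_width: 0.0096
grip_force: 15.0
```

```bash
python3 - <<'E'
from h import *
tool()
E
```

```text
t 15.2 tcp [0.4762 0.1335 0.0517] y [ 0.182  0.983 -0.002] z [-0.003 -0.002 -1.   ] q [-0.66  0.17  0.36  2.04 -0.07  0.95  1.13] w 0.009631207399489677 F [-1.1  0.7 -0.4]
```

drive_tool --plan '[[-1, [0, 0, -1], [0, 0, 0]], [-1, [0, 0, -0.8], [0, 0, 0]], [-1, [0, 0, -0.5], [0, 0, 0]], [-1, [0, 0, -0.2], [0, 0, 0]], [-1, [0, 0, 0], [0, 0, 0]]]'

```text
time_s: 15.7
ee_pos: [0.4767, 0.1343, 0.0283]
eef_rot: [-0.287, -3.128, 0.0]
ft_force: [-0.2, 0.6, -0.7]
grip_width: 0.0099
grip_force: 15.0
```

drive_tool --plan '[[-1, [0, 0, -0.2], [0, 0, 0]], [-1, [0, 0, -0.2], [0, 0, 0]], [-1, [0, 0, -0.1], [0, 0, 0]], [-1, [0, 0, 0], [0, 0, 0]], [-1, [0, 0, 0], [0, 0, 0]]]'

```text
time_s: 16.2
ee_pos: [0.4769, 0.1344, 0.0236]
eef_rot: [0.286, 3.128, 0.0]
ft_force: [-0.3, 0.2, -0.7]
grip_width: 0.0101
grip_force: 15.0
```

drive_tool --plan '[[-1, [0, 0, -0.1], [0, 0, 0]], [-1, [0, 0, -0.1], [0, 0, 0]], [-1, [0, 0, 0], [0, 0, 0]], [-1, [0, 0, 0], [0, 0, 0]]]'

```text
time_s: 16.6
ee_pos: [0.4769, 0.1344, 0.0216]
eef_rot: [0.287, 3.128, 0.0]
ft_force: [0.4, 0.5, -0.7]
grip_width: 0.0102
grip_force: 15.0
```

drive_tool --plan '[[-1, [0, 0, -0.05], [0, 0, 0]], [-1, [0, 0, -0.05], [0, 0, 0]], [-1, [0, 0, 0], [0, 0, 0]], [-1, [0, 0, 0], [0, 0, 0]]]'

```text
time_s: 17.0
ee_pos: [0.4769, 0.1344, 0.0215]
eef_rot: [-0.287, -3.128, -0.001]
ft_force: [-2.9, -0.1, 9.3]
grip_width: 0.0093
grip_force: 15.0
```

Contact, so I back off a hair, release and retreat.

drive_tool --plan '[[-1, [0, 0, 0.08], [0, 0, 0]], [-1, [0, 0, 0], [0, 0, 0]], [1, [0, 0, 0], [0, 0, 0]], [1, [0, 0, 0], [0, 0, 0]], [1, [0, 0, 0], [0, 0, 0]]]'

```text
time_s: 17.5
ee_pos: [0.4768, 0.1344, 0.0212]
eef_rot: [-0.286, -3.128, 0.0]
ft_force: [0.1, -0.4, -0.4]
grip_width: 0.0264
grip_force: 0.0
```

drive_tool --plan '[[1, [0, 0, 0], [0, 0, 0]], [1, [0, 0, 0.5], [0, 0, 0]], [1, [0, 0, 2], [0, 0, 0]], [1, [0, 0, 4], [0, 0, 0]], [1, [0, 0, 4], [0, 0, 0]]]'

```text
time_s: 18.0
ee_pos: [0.4762, 0.134, 0.1273]
eef_rot: [-0.287, -3.127, 0.002]
ft_force: [1.6, 1.2, 0.4]
grip_width: 0.0655
grip_force: 0.0
```

drive_tool --plan '[[1, [-1, 4, 1], [0, 0, 0]], [1, [-1, 4, 1], [0, 0, 0]], [1, [-1, 4, 1], [0, 0, 0]], [1, [-1, 3, 0], [0, 0, 0]], [1, [0, 0, 0], [0, 0, 0]]]'

```text
time_s: 18.5
ee_pos: [0.4345, 0.29, 0.1571]
eef_rot: [-0.274, -3.129, -0.004]
ft_force: [0.1, 0.8, 0.3]
grip_width: 0.0868
grip_force: 0.0
```

```bash
python3 - <<'E'
from h import *
tool()
a=camera("scene"); b=camera("top")
cv2.imwrite("pics/i.png",np.vstack([cv2.resize(a["image"][200:350,250:450],(400,300)),cv2.resize(b["image"][160:295,330:510],(400,300))])[:,:,::-1])
for c in(a,b):
  for t in("lid","ball_a_center"):
    for r in regions_of(c,t)[:3]: 
        v,u=np.nonzero(r["mask"]); print(t,r["score"],at_z(c,[[u.mean(),v.mean()]],.008).round(3))
E
```

```text
t 18.5 tcp [0.4345 0.29   0.1571] y [0.174 0.985 0.003] z [-0.     0.003 -1.   ] q [-0.85  0.1   0.23  1.87 -0.03  1.17  0.78] w 0.08676245228884803 F [0.1 0.8 0.3]
lid 0.98 [[0.475 0.131 0.008]]
lid 0.81 [[0.475 0.136 0.008]]
```

View pics/i.png

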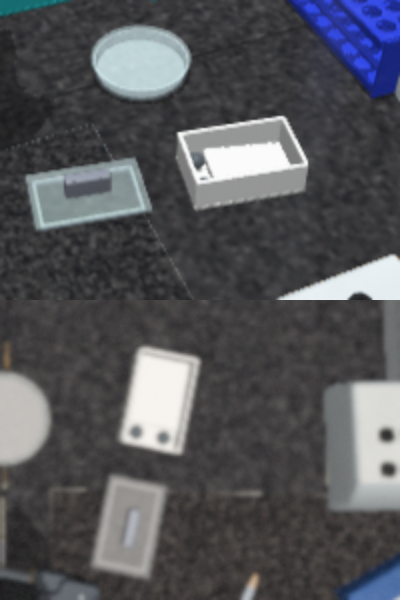

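The lid lies flat with its grip up at (130, 525) in the top half-view. Both balls are in the trough at (136, 432) and (163, 437).

```bash
python3 -c "
from plant import finish_job
print(finish_job())"
```

```text
the job is handed in; nothing more can be done
None
```

The job is handed in: both balls are in the trough, the dish stands flat on the bench, and the lid lies flat beside it with the grip up; no verdict was returned.

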